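# Pack the gel-casting caddy

### The job

Pack the caddy for the next gel run: stand the tall square bottle in the square recess, the squat round jar in the round recess and the longer green casting frame in the long recess, each upright, right down on the floor of its recess, and set down rather than dropped. Leave the look-alikes - the tall round bottle, the squat square jar and the shorter frame - standing where they are.

Things in the scene. Friction and masses are not known exactly. Their poses are not given: they have to be found in the camera images.
- square_bottle: tall white bottle of square section (belongs): body 52 x 52 mm and 92 mm high, then a sloping shoulder and a round grey cap 28 mm across, 120 mm high in all; origin at the centre of its underside, z up, x and y square to its sides; about 0.22 kg
- round_jar: squat white round jar (belongs): body 60 mm diameter and 48 mm high, round grey lid 50 mm across above it, 62 mm high in all; origin at the centre of its underside, z up; about 0.16 kg
- long_frame: the longer of two green gel-casting frames (belongs), standing upright with an open window: 76 mm long (x), 26 mm thick (y; small lugs 30 mm), 80 mm high; the top bar between the two 12 mm wide end posts is 18 mm thick (y), 52 mm long, from 66 to 80 mm high, the window below it goes down to 12 mm; origin at the centre of its underside, z up, x along its length; about 0.12 kg
- round_bottle: look-alike, stays: tall white round bottle, body 52 mm diameter and 92 mm high, same shoulder and 28 mm cap as the square one, 120 mm high in all; origin at the centre of its underside, z up
- square_jar: look-alike, stays: squat white jar of square section, body 56 x 56 mm and 48 mm high, round grey lid 50 mm across, 62 mm high in all; origin at the centre of its underside, z up, x and y square to its sides
- short_frame: look-alike, stays: the shorter green casting frame, 46 mm long (x), 26 mm thick (y), 80 mm high, standing; origin at the centre of its underside, z up, x along its length
- caddy: white shallow tray, fixed, 116 mm (x) x 308 mm (y), rim 20 mm high, floor 4 mm thick, with a small flat grip lug at each end (346 mm over the lugs), holding the three recessed blocks side by side along y, in any order; origin at the centre of its underside
- square_recess: dark grey block (recess floor lighter grey) 104 (x) x 96 (y) x 24 mm high, fixed in the caddy; origin at the centre of its underside, which lies 4 mm above the bench; recess centred on the origin, 16 mm deep (recess floor 8 mm above the origin, block top 24 mm above it). Recess 69 x 69 mm, sides along x and y: for the square bottle
- round_recess: dark grey block (recess floor lighter grey) 104 (x) x 96 (y) x 24 mm high, fixed in the caddy; origin at the centre of its underside, which lies 4 mm above the bench; recess centred on the origin, 16 mm deep (recess floor 8 mm above the origin, block top 24 mm above it). Recess round, 77 mm diameter: for the round jar
- long_recess: dark grey block (recess floor lighter grey) 104 (x) x 96 (y) x 24 mm high, fixed in the caddy; origin at the centre of its underside, which lies 4 mm above the bench; recess centred on the origin, 16 mm deep (recess floor 8 mm above the origin, block top 24 mm above it). Recess 93 mm along x by 43 mm along y: for the long frame, its length along x, either way round
Mind the look-alikes: they are no part of the job. Leave any turquoise or yellow look-alike of the square_jar alone.

How it is judged:
By the outcome, as a careful person would: the job done as asked, in the order asked, and still so for the second after the job is handed in, with the robot touching nothing.
It also fails if it takes over 96 s, if anything falls off the work surface, if the arm or the gripper's body presses on something with over 40 N, if the wrist force passes 120 N, or if a joint passes its speed limit or range.

### The arm

A 6-joint arm with a two-finger parallel gripper is mounted at the origin on the work surface. World frame = base frame: x ahead of the robot, y to its left, z up, the work surface at z = 0. Lengths are in mm, angles in rad, forces in N, time in s.
With the tool pointing down it reaches from about 350 to 875 mm from the base axis. Payload 4.2 kg.
Tool frame: the origin (TCP) lies between the finger pads; the fingertips stand 11 mm ahead of it and the grasp point (between the pads) lies 8 mm behind it; z points along the fingers, y is the direction in which the jaws open and shut (so a half turn about z gives the same grasp; the last joint's range is limited). The gripper opens to 85 mm and grips with 20 to 120 N. Pads are 22 mm wide; open, the fingers measure 114 mm over their backs; the gripper's body (76 mm by 85 mm) begins 54 mm behind the grasp point. The pads swing forward as they close: fully open they stand 13 mm farther back than shut.
Start: joints at [1.538, 0.385, 0.008, 0, -1.194, -0.259], TCP at [179.766, 598.568, 242.312] pointing down, gripper open.
Joint ranges: [-3.14, 3.14], [-1.21, 2.06], [-1.07, 1.41], [-3.16, 2.05], [-2.99, -0.16], [-3.1, 3.1]. Speed limits (rad/s): [2.79, 2.79, 3.14, 3.14, 3.14, 3.14].

### API

Orientations are given as a unit quaternion [x, y, z, w].
In Python, from bench import * gives the robot as it stands.
- The arm moves only by the tool servo_tool, never from a script. Its argument "rows" is a list of rows, each a list of 7 numbers: the opening, from 0 (shut) to 1 (fully open), then the shift along the tool's x, y, z in cm, then the turn, a rotation vector about the tool's x, y, z in degrees. A call has 1 to 12 rows; each row shifts and turns the commanded pose from where the row before left it, along the tool's axes as they then stand; what a row does not reach is not made up. A row lasts 1/10 s, in which the tool goes at most 50 mm and 8.59 degrees, less where a joint would pass 70% of its speed; a pose out of reach is approached as far as the arm can. A call is refused whole if a number of a shift passes 5 or a number of a turn 8.59, either way. A call with a gripper value outside its range is refused whole. The fingers move at their own pace and stop on an object; the grip force is fixed at half the most. Time passes only in rows, so rows that do not move let the fingers close. It gives the time, the measured TCP pose, the force and the opening at its end, in the units of the state.
- read_state(): the state, without advancing time (a new reading comes with each control period).
- get_image(name): name is "scene" or "top" or "wrist"; returns a dict with "image" (420x560x3 uint8, red, green, blue), "mtx" (3x3 intrinsics, pixels), "k1" (the pictures are not rectified: a ray, as slopes to the right and down, at radius r is drawn at 1 + k1 r^2 times it, then the intrinsics apply), "extrinsics" (4x4, takes a point from camera to world coordinates). Camera axes: x right, y up, looking along -z (the intrinsics and any distortion apply to the point x, -y, -z); pixel columns grow to the right and rows downward; lengths in mm; the calibration is good to about 2 mm. A picture is of the moment at which its call begins. There is no depth.
- job_done(): hands the job in, once; it reports no verdict.
The state is a dict: "clock": time; "joints": joint angles; "joint_vel": joint speeds; "joint_efforts": joint torques, N m; "position": TCP position; "ee_rot": TCP orientation; "contact_force": force on the tool from outside, world axes, zero at the start; "wrist_torque": the same for the moment, N m; "gripper_width": finger opening in mm.
Only numpy, scipy, OpenCV 4.12 (cv2) and the standard library are available. Lean on these libraries where they do the work, as an engineer would, in place of code of your own. Each camera call takes 0.05 s, during which the arm holds its last target. There are 200 camera calls.

## Working session

There is one attempt and no reset: what is moved stays moved. The work goes in short steps, Python scripts to look and compute and a tool call to move; the robot and the scene stay as the last step left them, time stands still between calls to the robot, and variables do not carry over. Pictures are saved under pics/ and viewed, about 12 in all and at most 16, crops included, and the job is handed in when it is done.

Besides the shell and the picture viewer there is one more tool, called after ">>>" as a command line: name --pt "numbers of a row" for each row, then --argument value for the rest. servo_tool: Moves the arm, as the interface text tells. Its arguments: {"type":"object","properties":{"rows":{"type":"array","items":{"type":"array","items":{"type":"number"}}}},"required":["rows"]}

```bash
ls; mkdir -p pics; cat > h.py <<'E'
from bench import *
import numpy as np, cv2
from scipy.spatial.transform import Rotation as R
def snap(name,fn):
    d=get_image(name); im=cv2.cvtColor(np.asarray(d["image"]),cv2.COLOR_RGB2BGR)
    cv2.imwrite("pics/%s.png"%fn,im); np.savez("pics/%s.npz"%fn,mtx=d["mtx"],k1=d["k1"],ext=d["extrinsics"]); return im
def ray(fn,px,z):
    c=np.load("pics/%s.npz"%fn); K=c["mtx"]; D=np.array([float(c["k1"]),0,0,0,0]);T=c["ext"]
    p=cv2.undistortPointsIter(np.array([[px]],float),K,D,None,None,(3,50,1e-10)).reshape(2)
    d=T[:3,:3]@np.array([p[0],-p[1],-1]); o=T[:3,3]
    return (o+d*(z-o[2])/d[2])[:2]
def proj(fn,P):
    c=np.load("pics/%s.npz"%fn); K=c["mtx"];T=c["ext"]
    q=(np.asarray(P,float)-T[:3,3])@T[:3,:3]; q=q*[1,-1,-1]
    return cv2.projectPoints(q.reshape(-1,1,3),np.zeros(3),np.zeros(3),K,np.array([float(c["k1"]),0,0,0]))[0].reshape(-1,2)
def crop(fn,x0,y0,x1,y1,s,out):
    im=cv2.imread("pics/%s.png"%fn)[y0:y1,x0:x1]; cv2.imwrite("pics/%s.png"%out,cv2.resize(im,None,fx=s,fy=s,interpolation=cv2.INTER_CUBIC))
E
python3 - <<'E'
from h import *
a=snap("top","top0"); b=snap("scene","sc0")
s=read_state(); print(s["clock"],s["position"],s["ee_rot"],s["gripper_width"],R.from_quat(s["ee_rot"]).as_matrix().round(3))
for f in("top0","sc0"): c=np.load(f"pics/{f}.npz"); print(c["mtx"],c["k1"],c["ext"].round(2))
E
```

```text
pics
0.1 [179.61271687 598.10387174 241.32398918] [ 9.89364207e-01 -1.45456100e-01 -9.67784400e-05  9.89837014e-04] 85.4171099891509 [[ 0.958 -0.288 -0.   ]
 [-0.288 -0.958 -0.002]
 [ 0.     0.002 -1.   ]]
[[528.25004206   0.         274.39950546]
 [  0.         528.25004206 211.4488762 ]
 [  0.           0.           1.        ]] -0.20600698938382397 [[-0.00000e+00  9.80000e-01 -1.90000e-01  3.80390e+02]
 [-1.00000e+00 -0.00000e+00 -1.00000e-02 -6.50000e-01]
 [-1.00000e-02  1.90000e-01  9.80000e-01  1.32637e+03]
 [ 0.00000e+00  0.00000e+00  0.00000e+00  1.00000e+00]]
[[402.79517238   0.         280.60945786]
 [  0.         402.79517238 207.53683693]
 [  0.           0.           1.        ]] 0.03259929981148954 [[-6.5000e-01 -6.4000e-01  4.1000e-01  1.0264e+03]
 [ 7.6000e-01 -5.4000e-01  3.6000e-01  3.3695e+02]
 [-1.0000e-02  5.5000e-01  8.4000e-01  8.2612e+02]
 [ 0.0000e+00  0.0000e+00  0.0000e+00  1.0000e+00]]
```

View pics/top0.png

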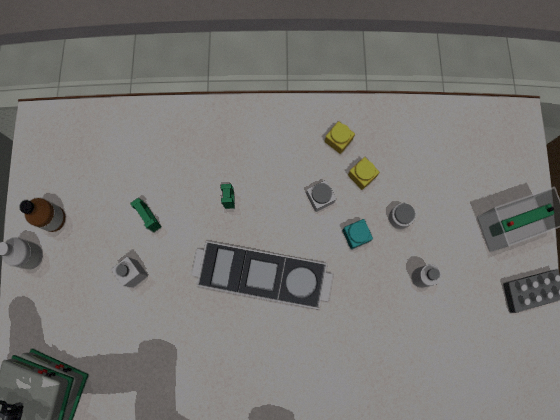

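View pics/sc0.png

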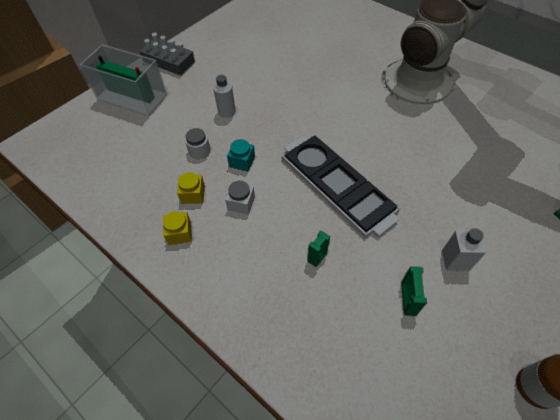

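Top view candidates:
- **Bottles:** the square one is at (130,270) and the round one at (428,275).
- **Jars:** the round one is at (402,214). The square one is at (320,194), with a turquoise (358,233) and yellow ones (340,136) and (364,172) to leave alone.
- **Frames:** the long one is at (146,214) and the short one at (228,195).
- **Recesses:** long (224,268), square (263,275), round (301,282).

I'll check these choices in one close crop.

```bash
python3 - <<'E'
from h import *
im=cv2.imread("pics/top0.png")
A=im[190:295,100:200]; B=im[235:315,190:340]; C=im[190:295,365:455]
f=lambda a,s:cv2.resize(a,None,fx=s,fy=s,interpolation=cv2.INTER_CUBIC)
o=np.zeros((570,800,3),np.uint8)
a=f(A,3);b=f(B,3);c=f(C,3)
o[:315,:300]=a;o[:315,310:580]=c;o[325:565,:450]=b
cv2.imwrite("pics/m0.png",o)
E
```

```text
(no output)
```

View pics/m0.png

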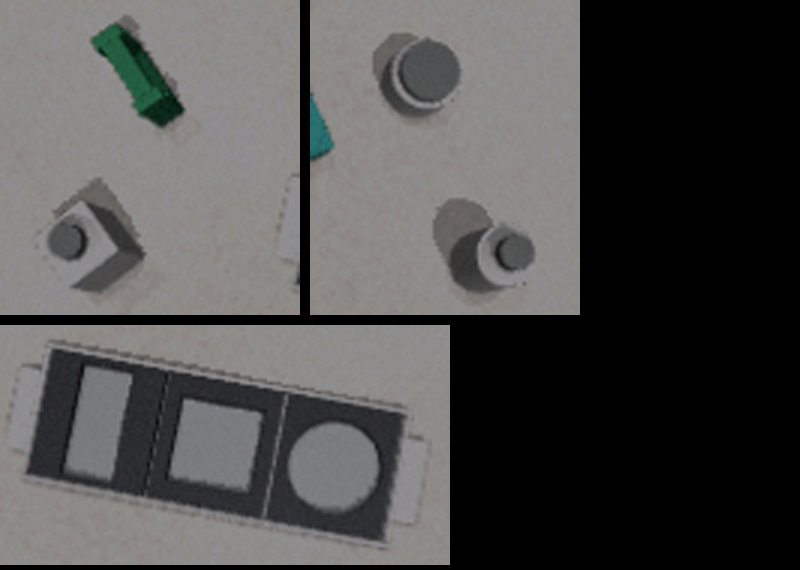

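The close crop confirms the choices: square-section bottle, round jar, and a long frame with end posts. Next I'll compute positions from the pixels.

```bash
python3 - <<'E'
from h import *
A=lambda x,y:(100+x/3,190+y/3); C=lambda x,y:(365+(x-310)/3,190+y/3); B=lambda x,y:(190+x/3,235+(y-325)/3)
t="top0"
print("cap",ray(t,A(66,240),120))
print("bottle corner z92",[ray(t,A(*p),92).round(1) for p in((83,202),(38,240),(77,288),(118,248))], "base R",ray(t,A(144,255),0))
print("lid",ray(t,C(430,70),62))
print("frame ends z80",[ray(t,A(*p),80).round(1) for p in((106,35),(168,108))])
c=[ray(t,B(*p),28) for p in((50,348),(26,474),(386,541),(406,413))]
print("caddy",np.round(c,1),np.mean(c,0))
for i,j in((0,3),(1,2),(1,0),(2,3)):
    d=c[i]-c[j]; print(np.linalg.norm(d),np.degrees(np.arctan2(d[1],d[0])))
for p,n in(((334,466),"round"),((217,445),"sq"),((98,423),"long")): print(n,ray(t,B(*p),12))
c=np.load("pics/sc0.npz")
get=get_image("wrist"); print(get["extrinsics"].round(2),get["mtx"].round(0)[:,:],get["k1"])
E
```

```text
cap [476.75648572 364.97885926]
bottle corner z92 [array([509.5, 360.6]), array([478.7, 396.7]), array([441., 363.]), array([473. , 330.6])] base R [474.1917672  332.34349779]
lid [ 618.80797875 -311.7301667 ]
frame ends z80 [array([647.8, 351. ]), array([587.2, 296.5])]
caddy [[ 553.5  179. ]
 [ 449.1  197.2]
 [ 394.   -96.9]
 [ 498.4 -114.9]] [473.76020953  41.08713102]
298.96741573562196 79.38691780277613
299.2109002692253 79.39227170263783
105.91752442531386 170.1037275447882
105.89289414506365 170.23564879352872
round [456.30642334 -55.90392593]
sq [474.14381925  40.81213048]
long [492.55780694 139.90428451]
[[-2.9000e-01  9.2000e-01  2.6000e-01  2.4728e+02]
 [-9.6000e-01 -2.8000e-01 -8.0000e-02  5.7707e+02]
 [ 0.0000e+00 -2.7000e-01  9.6000e-01  3.7322e+02]
 [ 0.0000e+00  0.0000e+00  0.0000e+00  1.0000e+00]] [[291.   0. 275.]
 [  0. 291. 205.]
 [  0.   0.   1.]] -0.038761213338971374
```

```bash
cat >> h.py <<'E'
def plan(xyz,ydir):
    "ydir: wanted world direction (deg) of the jaw axis, mod 180. Prints the turn rz (do it first), then the shift in cm in the turned tool axes"
    s=read_state(); M=R.from_quat(s["ee_rot"]).as_matrix(); p=np.array(s["position"])
    cur=np.degrees(np.arctan2(M[1,1],M[0,1])); d=(ydir-cur+90)%180-90
    M2=M@R.from_rotvec([0,0,-d],degrees=True).as_matrix()
    tilt=R.from_matrix(M2).as_matrix()[:,2]
    sh=M2.T@(np.array(xyz)-p)/10
    print("t",s["clock"],"pos",p.round(1),"ydir",round(cur,1),"tilt",tilt.round(3),"w",round(s["gripper_width"],1),"j6",round(s["joints"][5],2),"F",np.round(s["contact_force"],1))
    print("turn rz",round(-d,1),"then shift",sh.round(2))
E
python3 -c "
from h import *
plan([477,364,200],43)"
```

```text
t 0.15 pos [179.7 598.2 241.5] ydir -106.7 tilt [-0.    -0.002 -1.   ] w 85.3 j6 -0.26 F [ 0.4 -0.3  0.4]
turn rz 30.3 then shift [37.4  -5.78  4.17]
```

>>> servo_tool --pt "1 0 0 0 0 0 7.6" --pt "1 0 0 0 0 0 7.6" --pt "1 0 0 0 0 0 7.6" --pt "1 0 0 0 0 0 7.5" --pt "1 4.5 -0.7 0.5 0 0 0" --pt "1 4.5 -0.7 0.5 0 0 0" --pt "1 4.5 -0.7 0.5 0 0 0" --pt "1 4.5 -0.7 0.5 0 0 0" --pt "1 4.5 -0.7 0.5 0 0 0" --pt "1 4.5 -0.7 0.5 0 0 0" --pt "1 4.5 -0.7 0.5 0 0 0" --pt "1 4.5 -0.8 0.6 0 0 0"

```text
clock: 1.35
position: [468.0, 372.7, 201.1]
ee_rot: [0.917, -0.399, -0.0, 0.0]
contact_force: [-0.5, 0.7, 0.1]
gripper_width: 85.3
```

>>> servo_tool --pt "1 1.4 0 0 0 0 0" --pt "1 0 0 0 0 0 0"

```text
clock: 1.55
position: [477.5, 362.1, 200.6]
ee_rot: [0.916, -0.401, -0.0, 0.001]
contact_force: [-0.2, -0.1, -0.2]
gripper_width: 84.9
```

```bash
python3 -c "
from h import *
plan([477,364,78],43)
snap('wrist','w1')
print(proj('w1',[[477,364,120],[477,364,0]]))
"
```

```text
t 1.55 pos [477.5 362.1 200.6] ydir -137.2 tilt [-0.001 -0.001 -1.   ] w 84.9 j6 -0.17 F [-0.2 -0.1 -0.2]
turn rz -0.2 then shift [-0.18 -0.11 12.26]
[[273.19543346 220.95473447]
 [273.65438834 187.55878374]]
```

View pics/w1.png

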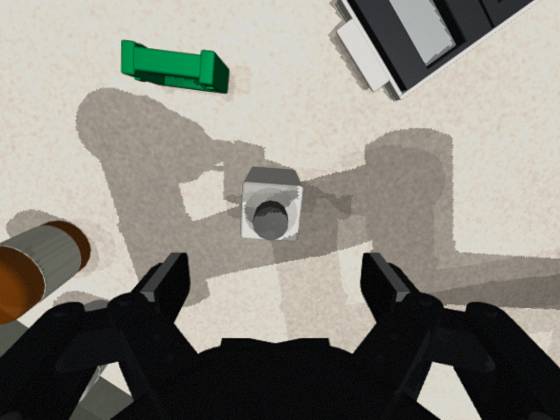

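The cap is at (270,220) in the wrist view, about 3 px from the prediction, and the body is square to the jaws. I'll descend and grip it.

>>> servo_tool --pt "1 -0.1 -0.1 3 0 0 0" --pt "1 -0.1 0 3 0 0 0" --pt "1 0 0 3 0 0 0" --pt "1 0 0 2.5 0 0 0" --pt "1 0 0 1.5 0 0 0" --pt "0.3 0 0 0 0 0 0" --pt "0.3 0 0 0 0 0 0" --pt "0.3 0 0 0 0 0 0" --pt "0.3 0 0 0 0 0 0" --pt "0.3 0 0 0 0 0 0" --pt "0.3 0 0 0 0 0 0"

```text
clock: 2.7
position: [476.5, 367.2, 73.0]
ee_rot: [0.917, -0.399, 0.001, -0.002]
contact_force: [-1.1, 1.9, 6.5]
gripper_width: 51.8
```

>>> servo_tool --pt "0 0 0 0 0 0 0" --pt "0 0 0 -1 0 0 0" --pt "0 0 0 -2 0 0 0" --pt "0 0 0 -2 0 0 0" --pt "0 0 0 -2 0 0 0" --pt "0 0 0 0 0 0 0"

```text
clock: 3.3
position: [476.7, 366.4, 143.8]
ee_rot: [0.917, -0.399, 0.001, -0.002]
contact_force: [0.6, 0.3, -2.5]
gripper_width: 51.9
```

```bash
python3 -c "
from h import *
plan([474,41,143],79.4)
snap('wrist','w2')"
```

```text
t 3.3 pos [476.7 366.4 143.8] ydir -137.0 tilt [ 0.003  0.003 -1.   ] w 51.9 j6 -0.17 F [ 0.6  0.3 -2.5]
turn rz -36.4 then shift [ 5.720e+00  3.203e+01 -2.000e-02]
```

View pics/w2.png

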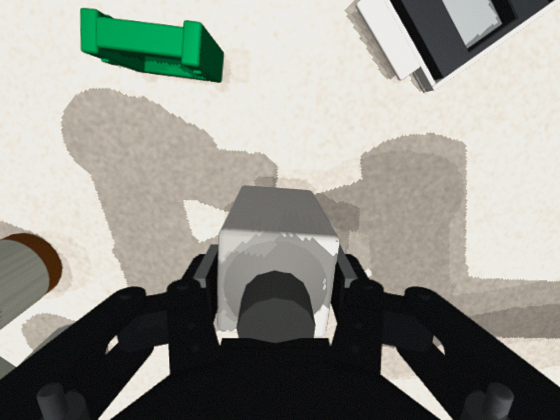

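```bash
python3 -c "
from h import *
print(ray('w1',(270.5,220.5),120), ray('w2',(275,305),191))"
```

```text
[478.77746617 365.13914909] [484.59555272 357.15886394]
```

>>> servo_tool --pt "0 0 0 0 0 0 -7.3" --pt "0 0 0 0 0 0 -7.3" --pt "0 0 0 0 0 0 -7.3" --pt "0 0 0 0 0 0 -7.3" --pt "0 0 0 0 0 0 -7.2" --pt "0 0.8 4.5 0 0 0 0" --pt "0 0.8 4.5 0 0 0 0" --pt "0 0.8 4.5 0 0 0 0" --pt "0 0.8 4.5 0 0 0 0" --pt "0 0.8 4.5 0 0 0 0" --pt "0 0.8 4.5 0 0 0 0" --pt "0 0.8 4.5 0 0 0 0"

```text
clock: 4.55
position: [471.0, 43.7, 139.8]
ee_rot: [0.996, -0.093, -0.002, 0.001]
contact_force: [1.3, -1.1, -2.2]
gripper_width: 51.8
```

>>> servo_tool --pt "0 0.1 0.5 0 0 0 0" --pt "0 0 0 0 0 0 0" --pt "0 0 0 0 0 0 0"

```text
clock: 4.85
position: [472.6, 41.2, 140.6]
ee_rot: [0.996, -0.093, -0.001, 0.0]
contact_force: [0.2, -1.3, -3.1]
gripper_width: 52.0
```

```bash
python3 -c "
from h import *
plan([474,41,143],79.4)
snap('wrist','w3'); snap('scene','s3');crop('s3',230,100,430,250,4,'s3c')"
```

```text
t 4.85 pos [472.6  41.2 140.6] ydir -100.6 tilt [-0.001 -0.    -1.   ] w 52.0 j6 0.96 F [ 0.2 -1.3 -3.1]
turn rz -0.0 then shift [ 0.14 -0.01 -0.24]
```

View pics/w3.png

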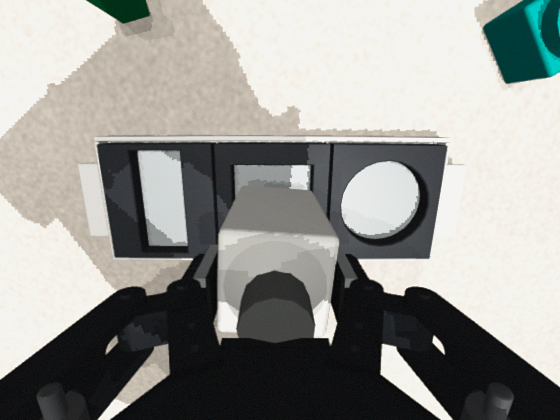

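The bottle hangs squarely over the middle recess. Its far lower edge is at row 186, cols 236–309, and the recess far edge is at row 165, cols 234–312.

```bash
python3 -c "
from h import *
u=np.array([np.cos(np.radians(-10.6)),np.sin(np.radians(-10.6))]);v=np.array([-u[1],u[0]])
def f(n,px,z):
  p=ray('w3',px,z); q=p-[474,41]; print(n,p.round(1),'caddy frame',(q@u).round(1),(q@v).round(1))
f('bottle far L',(237,186.5),67.6);f('bottle far R',(309,186.5),67.6)
f('cap',(275,305),188)
f('rec far L',(234,165),28);f('rec far R',(312,165),28)
f('round',(381,201),12)
for p in ((97,143),(447,143),(433,258),(112,258)): f('block',p,28)
"
```

```text
bottle far L [503.5  61.9] caddy frame 25.1 25.9
bottle far R [493.9  11. ] caddy frame 25.1 -25.9
cap [484.1  37.9] caddy frame 10.5 -1.2
rec far L [514.5  67. ] caddy frame 35.0 33.1
rec far R [502.4   2.5] caddy frame 35.0 -32.6
round [454.8 -57.4] caddy frame -0.7 -100.3
block [554.2 176. ] caddy frame 54.0 147.4
block [ 500.2 -111.7] caddy frame 53.8 -145.3
block [395.8 -96.1] caddy frame -51.6 -149.2
block [451.2 198.8] caddy frame -51.4 151.0
```

View pics/s3c.png

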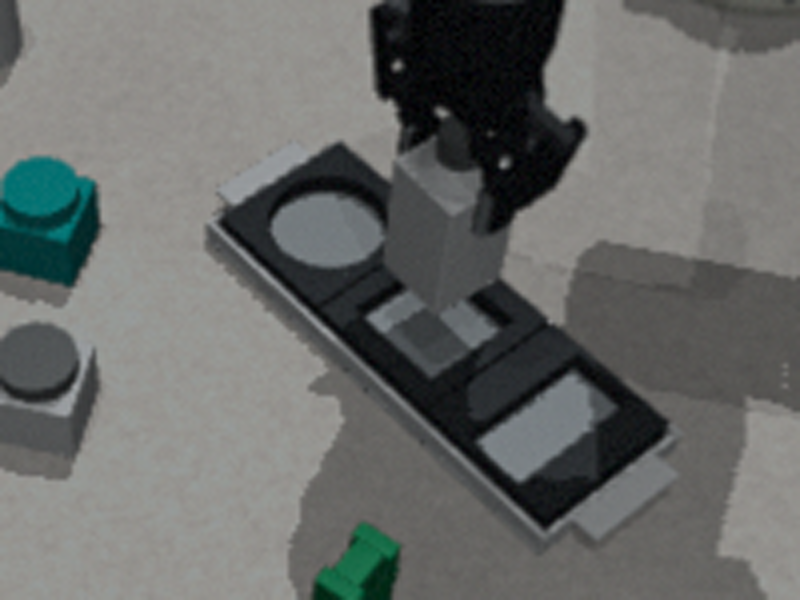

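>>> servo_tool --pt "0 0.1 0 2 0 0 0" --pt "0 0 0 2 0 0 0" --pt "0 0 0 1 0 0 0" --pt "0 0 0 0.2 0 0 0" --pt "0 0 0 0 0 0 0"

```text
clock: 5.45
position: [474.1, 41.3, 89.4]
ee_rot: [0.996, -0.092, -0.0, 0.0]
contact_force: [-0.1, -0.5, -2.2]
gripper_width: 52.1
```

>>> servo_tool --pt "0 0 0 0.1 0 0 0" --pt "0 0 0 0.1 0 0 0" --pt "0 0 0 0 0 0 0"

```text
clock: 5.75
position: [474.1, 40.8, 87.7]
ee_rot: [0.996, -0.093, 0.0, -0.0]
contact_force: [-0.2, 0.4, -2.1]
gripper_width: 52.0
```

>>> servo_tool --pt "0 0 0 0.1 0 0 0" --pt "0 0 0 0.1 0 0 0" --pt "0 0 0 0 0 0 0"

```text
clock: 6.05
position: [473.8, 40.7, 85.2]
ee_rot: [0.996, -0.093, -0.0, 0.0]
contact_force: [-0.8, 0.1, -2.6]
gripper_width: 51.9
```

>>> servo_tool --pt "0 0 0 0.1 0 0 0" --pt "0 0 0 0 0 0 0"

```text
clock: 6.25
position: [474.1, 40.8, 84.8]
ee_rot: [0.996, -0.092, 0.0, 0.0]
contact_force: [-1.3, 0.6, 3.0]
gripper_width: 51.4
```

>>> servo_tool --pt "0.65 0 0 0 0 0 0" --pt "0.75 0 0 0 0 0 0" --pt "1 0 0 0 0 0 0" --pt "1 0 0 0 0 0 0" --pt "1 0 0 -1 0 0 0" --pt "1 0 0 -3 0 0 0" --pt "1 0 0 -4 0 0 0" --pt "1 0 0 -4 0 0 0" --pt "1 0 0 0 0 0 0"

```text
clock: 7.15
position: [477.4, 41.7, 210.9]
ee_rot: [0.996, -0.092, 0.006, -0.002]
contact_force: [1.1, 0.4, 0.1]
gripper_width: 85.4
```

```bash
python3 -c "
from h import *
snap('wrist','w4')
plan([619,-312,205],79.4)"
```

```text
t 7.2 pos [475.5  41.4 207.9] ydir -100.6 tilt [ 0.008  0.003 -1.   ] w 85.0 j6 0.96 F [ 0.3 -0.2 -0.3]
turn rz -0.0 then shift [20.61 32.09  0.29]
```

View pics/w4.png

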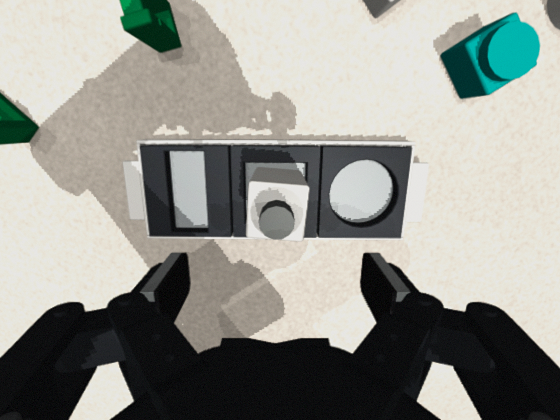

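The bottle stands in its recess, with its cap at (277,218). Next is the jar.

>>> servo_tool --pt "1 2.1 3.2 0 0 0 0" --pt "1 2.1 3.2 0 0 0 0" --pt "1 2.1 3.2 0 0 0 0" --pt "1 2.1 3.2 0 0 0 0" --pt "1 2.1 3.2 0 0 0 0" --pt "1 2.1 3.2 0 0 0 0" --pt "1 2.1 3.2 0 0 0 0" --pt "1 2.1 3.2 0 0 0 0" --pt "1 2.1 3.2 0 0 0 0" --pt "1 1.7 3.3 0.3 0 0 0" --pt "1 0 0 0 0 0 0" --pt "1 0 0 0 0 0 0"

```text
clock: 8.4
position: [616.2, -313.2, 199.2]
ee_rot: [0.996, -0.093, -0.002, -0.001]
contact_force: [-0.1, 0.8, 0.9]
gripper_width: 85.4
```

```bash
python3 -c "
from h import *
snap('wrist','w5')
plan([619,-312,32],79.4);print(proj('w5',[619,-312,62]))"
```

```text
t 8.45 pos [ 616.4 -312.4  199.9] ydir -100.7 tilt [-0.003  0.001 -1.   ] w 85.2 j6 1.62 F [-0.1  0.1  0.6]
turn rz -0.1 then shift [ 0.29 -0.08 16.79]
[[271.97887312 196.54029898]]
```

View pics/w5.png

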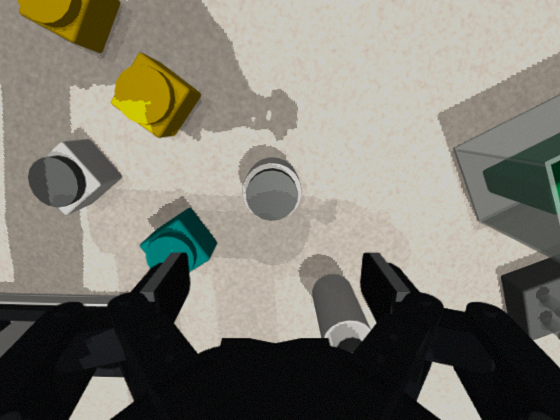

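```bash
python3 -c "
from h import *
print('lid',ray('w5',(272,192),62),'rbottle base pt',ray('w5',(325,285),0),'rb cap',ray('top0',(433,273.5),120),'teal',ray('w5',(170,250),62),ray('w5',(172,267),0),ray('w5',(216,242),48))"
```

```text
lid [ 623.36369493 -312.85898318] rbottle base pt [ 475.15950418 -353.42193743] rb cap [ 465.50348213 -357.93343528] teal [ 583.40007103 -199.93437672] [ 536.55955388 -166.18945546] [ 578.00459153 -243.96612122]
```

The jar lid is at (272,192). The turquoise jar and the round bottle are clear of the fingers, so I'll descend.

>>> servo_tool --pt "1 0.3 0 3.5 0 0 0" --pt "1 0.2 0 3.5 0 0 0" --pt "1 0 0 3.5 0 0 0" --pt "1 0 0 3 0 0 0" --pt "1 0 0 2 0 0 0" --pt "1 0 0 1.2 0 0 0" --pt "1 0 0 0 0 0 0" --pt "0 0 0 0 0 0 0" --pt "0 0 0 0 0 0 0" --pt "0 0 0 0 0 0 0" --pt "0 0 0 0 0 0 0" --pt "0 0 0 0 0 0 0"

```text
clock: 9.65
position: [623.6, -313.9, 36.8]
ee_rot: [0.996, -0.092, 0.002, 0.0]
contact_force: [0.8, 1.3, 6.3]
gripper_width: 58.1
```

>>> servo_tool --pt "0 0 0 0 0 0 0" --pt "0 0 0 0 0 0 0"

```text
clock: 9.85
position: [623.6, -313.9, 36.8]
ee_rot: [0.996, -0.092, 0.002, 0.0]
contact_force: [0.3, 2.0, 5.6]
gripper_width: 58.2
```

>>> servo_tool --pt "0 0 0 -1 0 0 0" --pt "0 0 0 -2 0 0 0" --pt "0 0 0 -3 0 0 0" --pt "0 0 0 -4 0 0 0" --pt "0 0 0 0 0 0 0"

```text
clock: 10.35
position: [625.2, -315.2, 141.7]
ee_rot: [0.996, -0.092, 0.006, 0.002]
contact_force: [0.9, -0.5, -0.1]
gripper_width: 58.2
```

```bash
python3 -c "
from h import *
snap('wrist','w6')
plan([456,-55.5,137],79.4)"
```

```text
t 10.4 pos [ 623.6 -314.3  138.3] ydir -100.6 tilt [ 0.007 -0.002 -1.   ] w 58.3 j6 1.62 F [-0.3  1.2 -2.5]
turn rz -0.0 then shift [-21.23 -22.35  -0.03]
```

View pics/w6.png

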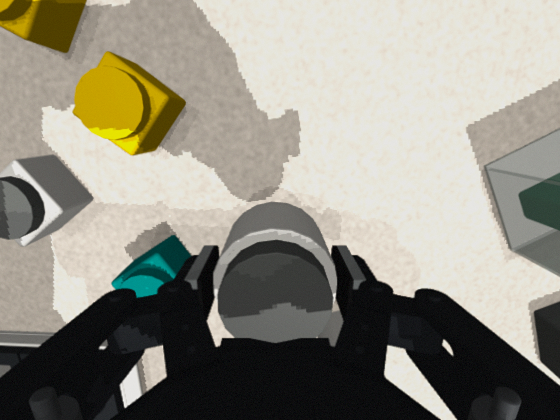

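```bash
python3 -c "
from h import *
u=np.array([np.cos(np.radians(-10.6)),np.sin(np.radians(-10.6))])
for px,z,r in(((275,203),101.5,30),((275,240),163.5,25)):
  p=ray('w6',px,z)-u*r; q=p-[623.6,-314.3]; print(p, q@u, q@[-u[1],u[0]])"
```

```text
[ 618.79715373 -315.36698258] -4.524614486968855 -1.9322649477336165
[ 624.39155941 -316.17289618] 1.122573503349222 -1.6953274416062505
```

>>> servo_tool --pt "0 -2.6 -2.8 0 0 0 0" --pt "0 -2.6 -2.8 0 0 0 0" --pt "0 -2.6 -2.8 0 0 0 0" --pt "0 -2.6 -2.8 0 0 0 0" --pt "0 -2.6 -2.8 0 0 0 0" --pt "0 -2.6 -2.8 0 0 0 0" --pt "0 -2.6 -2.8 0 0 0 0" --pt "0 -3 -2.7 0 0 0 0" --pt "0 0 0 0 0 0 0" --pt "0 0 0 0 0 0 0"

```text
clock: 11.4
position: [453.8, -54.9, 133.9]
ee_rot: [0.996, -0.092, -0.001, 0.0]
contact_force: [1.0, 0.4, -2.2]
gripper_width: 58.5
```

```bash
python3 -c "
from h import *
snap('wrist','w7')
plan([456,-55.5,137],79.4)"
```

```text
t 11.45 pos [454.6 -55.4 134. ] ydir -100.6 tilt [-0.001 -0.    -1.   ] w 58.1 j6 1.15 F [ 0.1 -0.6 -1.6]
turn rz 0.0 then shift [ 0.14 -0.01 -0.3 ]
```

View pics/w7.png

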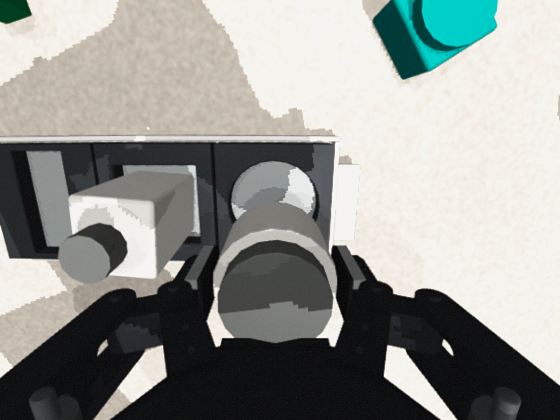

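```bash
python3 -c "
from h import *
u=np.array([np.cos(np.radians(-10.6)),np.sin(np.radians(-10.6))]);v=np.array([-u[1],u[0]])
def f(n,px,z,r):
  p=ray('w7',px,z)-u*r;q=p-[454.6,-55.4];print(n,p.round(1),(q@u).round(1),(q@v).round(1))
f('jar bottom',(275,202.5),97,30);f('lid',(275,240),159,25)
f('floor far',(274,161.5),12,38.5);f('floorL',(231.5,199),12,0);f('floorR',(316.5,199),12,0)
f('block R far',(336,142.5),28,0)
print(proj('w7',[474,41,132]))"
```

```text
jar bottom [448.2 -55.1] -6.3 -0.9
lid [454.8 -56.2] 0.3 -0.8
floor far [453.4 -55.3] -1.2 -0.1
floorL [465.1 -18.5] 3.5 38.2
floorR [451.1 -93.9] 3.6 -38.5
block R far [ 499.2 -114.5] 54.7 -49.9
[[ 83.02412969 261.97612805]]
```

```bash
python3 -c "
from h import *
u=np.array([np.cos(np.radians(-10.6)),np.sin(np.radians(-10.6)),0])
c=np.array([454.6,-55.4,0])
for r,z in((30,97),(30,145),(25,145),(25,159)):
  print(r,z,[proj('w7',c+u*(r+e)+[0,0,z]).round(0)[0] for e in(-5,0,5)])
crop('w7',170,150,370,300,4,'w7c')"
```

```text
30 97 [array([274., 200.]), array([274., 192.]), array([274., 184.])]
30 145 [array([273., 228.]), array([273., 218.]), array([273., 207.])]
25 145 [array([273., 239.]), array([273., 228.]), array([273., 218.])]
25 159 [array([273., 252.]), array([273., 241.]), array([273., 229.])]
```

View pics/w7c.png

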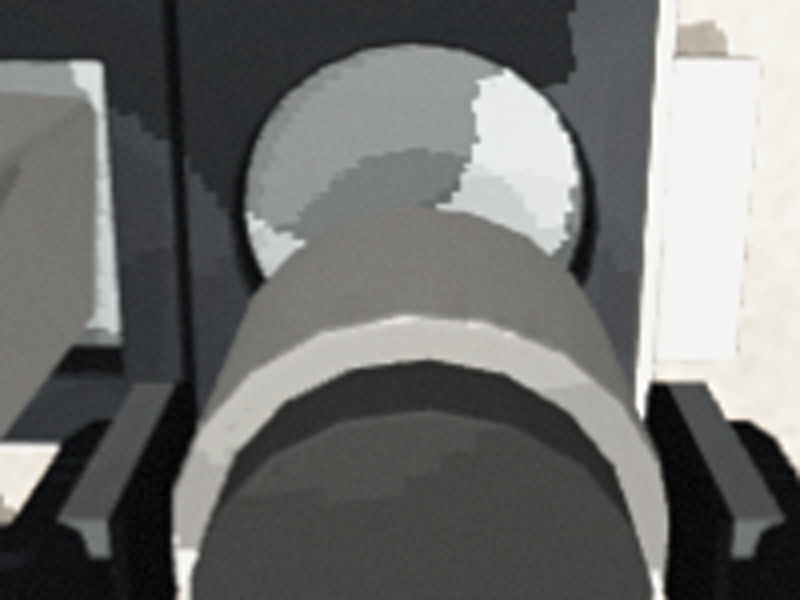

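All four far-edge rows put the jar upright and about 6 mm behind the recess centre. I'll shift it forward and lower it.

>>> servo_tool --pt "0 0.4 0 2 0 0 0" --pt "0 0.2 0 2 0 0 0" --pt "0 0 0 2 0 0 0" --pt "0 0 0 1.5 0 0 0" --pt "0 0 0 0.5 0 0 0" --pt "0 0 0 0 0 0 0"

```text
clock: 12.05
position: [460.6, -57.3, 53.4]
ee_rot: [0.996, -0.093, -0.001, 0.0]
contact_force: [-0.3, 0.1, -0.9]
gripper_width: 58.0
```

>>> servo_tool --pt "0 0 0 0.1 0 0 0" --pt "0 0 0 0.1 0 0 0" --pt "0 0 0 0.1 0 0 0" --pt "0 0 0 0 0 0 0"

```text
clock: 12.45
position: [460.9, -56.4, 51.7]
ee_rot: [0.996, -0.093, 0.0, -0.0]
contact_force: [0.3, 0.3, -2.2]
gripper_width: 58.0
```

>>> servo_tool --pt "0 0 0 0.1 0 0 0" --pt "0 0 0 0.1 0 0 0" --pt "0 0 0 0 0 0 0"

```text
clock: 12.75
position: [460.6, -56.5, 49.2]
ee_rot: [0.996, -0.093, -0.0, 0.0]
contact_force: [0.3, -0.4, -2.0]
gripper_width: 58.4
```

>>> servo_tool --pt "0 0 0 0.1 0 0 0" --pt "0 0 0 0 0 0 0"

```text
clock: 12.95
position: [460.7, -56.4, 48.7]
ee_rot: [0.996, -0.092, -0.0, 0.0]
contact_force: [-1.9, 1.8, 3.2]
gripper_width: 58.0
```

>>> servo_tool --pt "0.75 0 0 0 0 0 0" --pt "0.88 0 0 0 0 0 0" --pt "0.88 0 0 0 0 0 0" --pt "0.88 0 0 -1 0 0 0" --pt "0.88 0 0 -3 0 0 0" --pt "0.88 0 0 -4 0 0 0" --pt "0.88 0 0 -4 0 0 0" --pt "0.88 0 0 -4 0 0 0" --pt "0.88 0 0 0 0 0 0" --pt "0.88 0 0 0 0 0 0"

```text
clock: 13.95
position: [460.8, -56.4, 209.7]
ee_rot: [0.996, -0.093, 0.001, -0.001]
contact_force: [-0.3, 0.6, -0.4]
gripper_width: 75.4
```

```bash
python3 -c "
from h import *
plan([617.5,324,190],132)
snap('scene','s8');snap('wrist','w8');snap('top','t8')
a=cv2.imread('pics/s8.png')[100:250,250:450];b=cv2.imread('pics/w8.png')
cv2.imwrite('pics/m8.png',np.vstack([cv2.resize(a,(533,400)),np.hstack([cv2.resize(b,(267,200)),cv2.resize(cv2.imread('pics/t8.png')[220:320,190:323],(266,200))])]))"
```

```text
t 13.95 pos [460.8 -56.4 209.7] ydir -100.6 tilt [ 0.003  0.001 -1.   ] w 75.4 j6 1.16 F [-0.3  0.6 -0.4]
turn rz -52.6 then shift [ 37.09 -17.79   2.06]
```

View pics/m8.png

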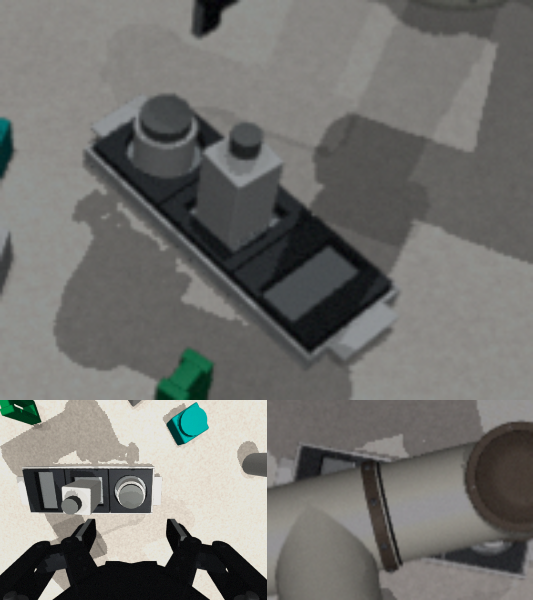

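The bottle and jar both stand in their recesses. I'll move to the long frame.

>>> servo_tool --pt "0.7 0 0 0 0 0 -7.6" --pt "0.7 0 0 0 0 0 -7.5" --pt "0.7 0 0 0 0 0 -7.5" --pt "0.7 0 0 0 0 0 -7.5" --pt "0.7 0 0 0 0 0 -7.5" --pt "0.7 0 0 0 0 0 -7.5" --pt "0.7 0 0 0 0 0 -7.5" --pt "0.7 3.7 -1.8 0 0 0 0" --pt "0.7 3.7 -1.8 0 0 0 0" --pt "0.7 3.7 -1.8 0 0 0 0" --pt "0.7 3.7 -1.8 0 0 0 0" --pt "0.7 3.7 -1.8 0 0 0 0"

```text
clock: 15.3
position: [537.8, 135.4, 206.6]
ee_rot: [0.934, 0.358, -0.002, 0.0]
contact_force: [0.3, 0.4, -0.0]
gripper_width: 60.0
```

>>> servo_tool --pt "0.7 3.7 -1.8 0 0 0 0" --pt "0.7 3.7 -1.8 0 0 0 0" --pt "0.7 3.7 -1.8 0.5 0 0 0" --pt "0.7 3.7 -1.8 0.5 0 0 0" --pt "0.7 3.7 -1.7 0.5 0 0 0" --pt "0.7 0 0 0.5 0 0 0" --pt "0.7 0 0 0 0 0 0" --pt "0.7 0 0 0 0 0 0"

```text
clock: 16.1
position: [615.5, 323.0, 187.1]
ee_rot: [0.934, 0.358, -0.001, 0.001]
contact_force: [0.4, 0.6, 0.1]
gripper_width: 60.1
```

```bash
python3 -c "
from h import *
plan([617.5,324,65],132)
snap('wrist','w9')
print(proj('w9',[[617.5,324,80],[647,350,80],[588,297,80]]))
crop('w9',130,80,400,290,2.8,'w9c')"
```

```text
t 16.1 pos [615.5 323.  187.1] ydir -48.0 tilt [-0.002 -0.002 -1.   ] w 60.1 j6 1.59 F [0.4 0.6 0.1]
turn rz -0.0 then shift [ 0.25  0.06 12.21]
[[273.57841739 204.19436995]
 [273.9975411  157.88668891]
 [274.0310389  247.30589936]]
```

View pics/w9c.png

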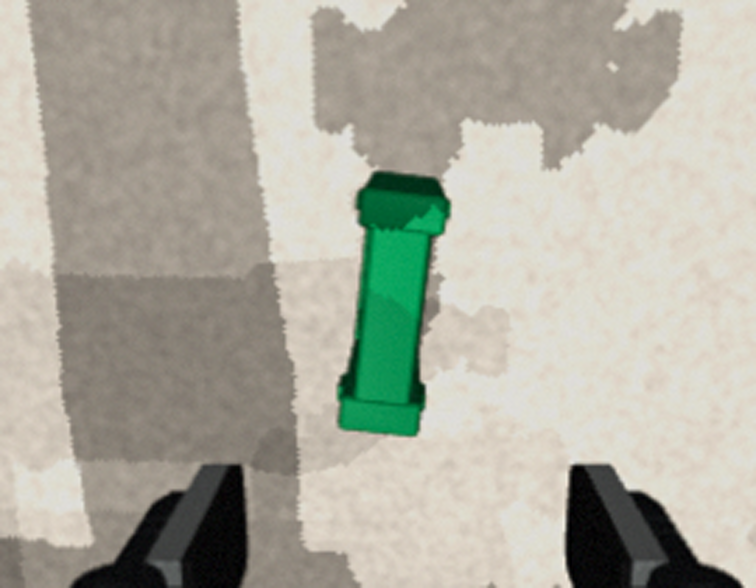

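```bash
python3 -c "
from h import *
P=[ray('w9',(130+x/2.8,80+y/2.8),80) for x,y in((400,230),(385,402),(379,417+16),(404,193))]
print(np.round(P,1)); d=P[0]-P[1]; c=(P[0]+P[1])/2
a=np.degrees(np.arctan2(d[1],d[0]));print(np.linalg.norm(d),a,c)
plan([*c,66],a+90)"
```

```text
[[643.8 348.4]
 [600.9 316.2]
 [591.9 310.8]
 [652.5 354.7]]
53.585354835497924 36.85905184662618 [622.35160075 332.30244279]
t 16.15 pos [615.7 322.9 188. ] ydir -48.1 tilt [-0.001 -0.001 -1.   ] w 60.2 j6 1.59 F [0.3 0.7 0.4]
turn rz 5.1 then shift [ 1.11 -0.36 12.2 ]
```

>>> servo_tool --pt "0.7 0 0 0 0 0 5.1" --pt "0.7 0.6 -0.2 2.5 0 0 0" --pt "0.7 0.5 -0.2 2.5 0 0 0" --pt "0.7 0 0 2.5 0 0 0" --pt "0.7 0 0 2.5 0 0 0" --pt "0.7 0 0 1.5 0 0 0" --pt "0.7 0 0 0.7 0 0 0" --pt "0.7 0 0 0 0 0 0" --pt "0 0 0 0 0 0 0" --pt "0 0 0 0 0 0 0" --pt "0 0 0 0 0 0 0" --pt "0 0 0 0 0 0 0"

```text
clock: 17.35
position: [623.0, 334.4, 67.8]
ee_rot: [0.949, 0.317, 0.001, -0.0]
contact_force: [-1.1, 1.0, 2.8]
gripper_width: 16.9
```

>>> servo_tool --pt "0 0 0 0 0 0 0" --pt "0 0 0 0 0 0 0" --pt "0 0 0 0 0 0 0"

```text
clock: 17.65
position: [623.0, 334.4, 67.8]
ee_rot: [0.949, 0.317, 0.001, -0.0]
contact_force: [-1.2, 1.1, 6.1]
gripper_width: 16.9
```

>>> servo_tool --pt "0 0 0 -1 0 0 0" --pt "0 0 0 -2 0 0 0" --pt "0 0 0 -3 0 0 0" --pt "0 0 0 -2 0 0 0" --pt "0 0 0 0 0 0 0" --pt "0 0 0 0 0 0 0"

```text
clock: 18.25
position: [621.7, 333.5, 145.4]
ee_rot: [0.949, 0.316, -0.001, -0.0]
contact_force: [0.1, -0.9, -1.4]
gripper_width: 17.1
```

```bash
python3 -c "
from h import *
plan([492,138,147],79.4)"
```

```text
t 18.25 pos [621.7 333.5 145.4] ydir -53.2 tilt [-0.002 -0.    -1.   ] w 17.1 j6 1.49 F [ 0.1 -0.9 -1.4]
turn rz 47.4 then shift [-9.15 21.61 -0.13]
```

>>> servo_tool --pt "0 0 0 -0.5 0 0 8" --pt "0 0 0 -0.5 0 0 8" --pt "0 0 0 0 0 0 8" --pt "0 0 0 0 0 0 8" --pt "0 0 0 0 0 0 8" --pt "0 0 0 0 0 0 7.4" --pt "0 -1.5 3.6 0 0 0 0" --pt "0 -1.5 3.6 0 0 0 0" --pt "0 -1.5 3.6 0 0 0 0" --pt "0 -1.5 3.6 0 0 0 0" --pt "0 -1.5 3.6 0 0 0 0" --pt "0 -1.6 3.6 0 0 0 0"

```text
clock: 19.45
position: [491.2, 136.1, 154.2]
ee_rot: [0.996, -0.092, -0.002, 0.001]
contact_force: [1.3, -0.0, -2.1]
gripper_width: 17.0
```

>>> servo_tool --pt "0 0 0 0 0 0 0" --pt "0 0 0 0 0 0 0"

```text
clock: 19.65
position: [492.5, 137.1, 155.2]
ee_rot: [0.996, -0.092, -0.001, 0.001]
contact_force: [1.0, -0.4, -1.1]
gripper_width: 17.3
```

```bash
python3 -c "
from h import *
plan([492,138,147],79.4)
snap('wrist','w10'); crop('w10',130,120,430,345,2.6,'w10c')"
```

```text
t 19.65 pos [492.5 137.1 155.2] ydir -100.6 tilt [-0.002 -0.001 -1.   ] w 17.3 j6 0.8 F [ 1.  -0.4 -1.1]
turn rz 0.0 then shift [-0.07 -0.08  0.82]
```

View pics/w10c.png

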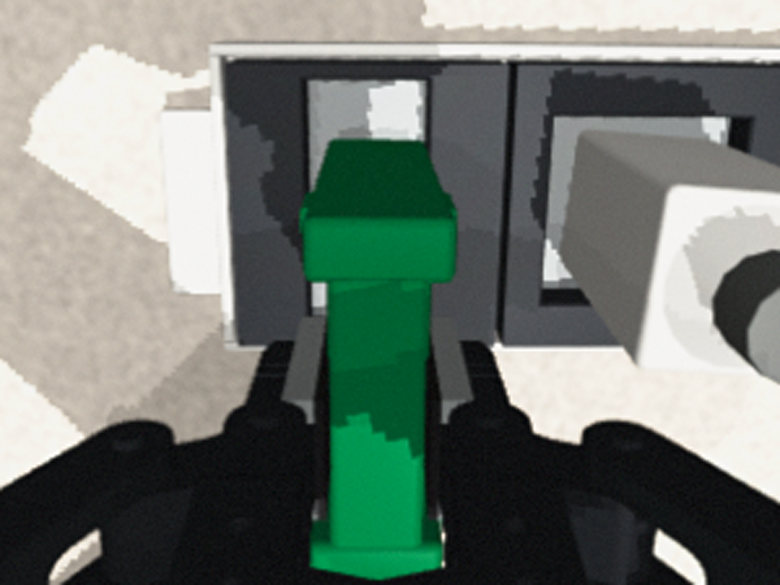

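```bash
python3 -c "
from h import *
u=np.array([np.cos(np.radians(-10.6)),np.sin(np.radians(-10.6))]);v=np.array([-u[1],u[0]])
def f(n,x,y,z):
  p=ray('w10',(130+x/2.6,120+y/2.6),z);q=p-[492.5,137.1];print(n,p.round(1),(q@u).round(1),(q@v).round(1))
f('frame L',330,142,87.4);f('frame R',424,142,87.4)
f('post top far L',304,280,167.4);f('post top far R',452,280,167.4);f('near end',378,560,167.4)
f('rec L',304,78,28);f('rec R',432,78,28)
f('blk L',226,60,28);f('blk R',510,60,28)"
```

```text
frame L [530.  141.5] 36.0 11.2
frame R [525.4 116.9] 36.0 -13.8
post top far L [520.7 143.2] 26.6 11.2
post top far R [516.1 118.7] 26.6 -13.7
near end [462.6 141.3] -30.2 -1.3
rec L [543.5 151.2] 47.5 23.3
rec R [535.5 108.6] 47.5 -20.1
blk L [554.3 175.8] 53.6 49.4
blk R [536.7  81.8] 53.6 -46.2
```

>>> servo_tool --pt "0 0.3 -0.3 2 0 0 0" --pt "0 0 0 2 0 0 0" --pt "0 0 0 2 0 0 0" --pt "0 0 0 0.7 0 0 0" --pt "0 0 0 0.3 0 0 0" --pt "0 0 0 0 0 0 0"

```text
clock: 20.3
position: [497.5, 141.0, 86.2]
ee_rot: [0.996, -0.091, -0.0, 0.0]
contact_force: [1.1, -0.8, -1.2]
gripper_width: 17.0
```

>>> servo_tool --pt "0 0 0 0.1 0 0 0" --pt "0 0 0 0.1 0 0 0" --pt "0 0 0 0 0 0 0"

```text
clock: 20.6
position: [497.2, 140.7, 84.8]
ee_rot: [0.996, -0.092, 0.0, -0.0]
contact_force: [0.6, -0.8, -1.7]
gripper_width: 17.1
```

>>> servo_tool --pt "0 0 0 0.1 0 0 0" --pt "0 0 0 0.1 0 0 0" --pt "0 0 0 0.1 0 0 0" --pt "0 0 0 0.1 0 0 0" --pt "0 0 0 0 0 0 0"

```text
clock: 21.1
position: [496.9, 140.4, 80.1]
ee_rot: [0.996, -0.092, -0.0, 0.0]
contact_force: [0.4, 0.2, -1.7]
gripper_width: 17.1
```

>>> servo_tool --pt "0 0 0 0.1 0 0 0" --pt "0 0 0 0 0 0 0"

```text
clock: 21.3
position: [497.1, 140.6, 79.7]
ee_rot: [0.996, -0.092, 0.0, -0.0]
contact_force: [-1.7, -0.3, 2.3]
gripper_width: 16.8
```

>>> servo_tool --pt "0.3 0 0 0 0 0 0" --pt "0.5 0 0 0 0 0 0" --pt "0.5 0 0 0 0 0 0" --pt "0.5 0 0 0 0 0 0" --pt "0.5 0 0 -1 0 0 0" --pt "0.5 0 0 -2 0 0 0" --pt "0.5 0 0 -3 0 0 0" --pt "0.5 0 0 -4 0 0 0" --pt "0.5 0 0 -4 0 0 0" --pt "0.5 0 -4 0 0 0 0" --pt "0.5 0 -4 0 0 0 0" --pt "0.5 0 -4 0 0 0 0"

```text
clock: 22.5
position: [519.1, 259.6, 221.0]
ee_rot: [0.996, -0.092, 0.001, -0.001]
contact_force: [0.8, 0.0, 0.3]
gripper_width: 42.7
```

>>> servo_tool --pt "0.5 0 -4 0 0 0 0" --pt "0.5 0 -4 0 0 0 0" --pt "0.5 0 -4 0 0 0 0" --pt "0.5 0 -3 0 0 0 0" --pt "0.5 0 0 0 0 0 0" --pt "0.5 0 0 0 0 0 0"

```text
clock: 23.1
position: [546.0, 406.2, 219.2]
ee_rot: [0.996, -0.091, -0.0, 0.0]
contact_force: [0.7, 0.2, 0.0]
gripper_width: 43.0
```

```bash
python3 -c "
from h import *
snap('scene','s11');snap('top','t11')
a=cv2.imread('pics/s11.png');b=cv2.imread('pics/t11.png')
cv2.imwrite('pics/m11.png',np.hstack([cv2.resize(a[95:275,240:420],(400,400),interpolation=2),cv2.resize(b[205:325,190:350],(400,300),interpolation=2)[:300].copy() if 0 else np.vstack([cv2.resize(b[230:320,190:340],(400,240),interpolation=2),cv2.resize(b[100:320,110:460],(400,160),interpolation=3)])]))
P={'cap':[474,41,132],'lid':[456,-55.5,74]}
for k in P: print(k,[(f,proj(f,P[k]).round(1)) for f in('s11','t11')])
d=np.abs(cv2.absdiff(b,cv2.imread('pics/top0.png'))).max(2)
for n,(x,y) in dict(sj=(320,194),rb=(428,275),sf=(228,195),teal=(358,233)).items(): print(n,d[y-14:y+14,x-14:x+14].mean())
print(read_state()['clock'],read_state()['position'])"
```

```text
cap [('s11', array([[342.5, 149. ]])), ('t11', array([[260.6, 271.3]]))]
lid [('s11', array([[312.3, 141.7]])), ('t11', array([[302.3, 280.6]]))]
sj 3.8839285714285716
rb 3.9375
sf 4.505102040816326
teal 4.158163265306122
23.2 [546.16444207 405.07056448 219.76810934]
```

View pics/m11.png

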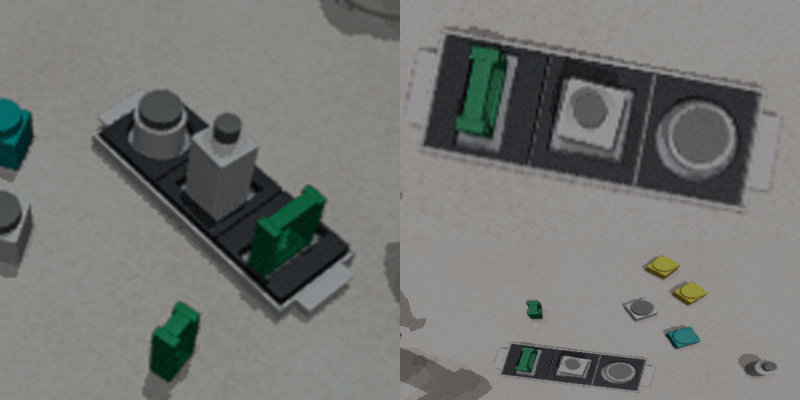

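```bash
python3 -c "
from h import *
print(proj('t11',[[493,138,92]]));job_done()"
```

```text
[[219.88132772 264.57616579]]
the job is handed in; nothing more can be done
```

The caddy is packed. The square bottle, the round jar and the long green frame each stand upright in their own recess, placed in that order. I handed the job in at about 23 s on the clock.

- **Setting down:** I lowered each one in 1 mm steps until the force on the tool turned from pulling down to pushing up (2–3 N), then opened the fingers. Contact came within about 0.5 mm of the height expected for the recess floor.
- **Position:** in the last top picture, the tops of all three lie within about 1.5 px of where they should be when seated.
- **Look-alikes:** the round bottle, square jar, short frame and turquoise jar show no change from the first top picture beyond image noise. I never went near the yellow jars; they look in place, but I did not compare them numerically.

**Readings that disagreed:**
- The first top-camera estimate of the frame was about 8 mm off in y; the wrist camera corrected it.
- The jar hung about 6 mm off the tool centre, so I shifted it before lowering.
- The gripper read about 58 mm on the 60 mm jar, but the grip held.
- From the wrist camera above the jar, the bottle's cap looked about 4 mm off. The last top view put it within 1 px.

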